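# Roll the plate holder's jaw to its gauge mark

## Robot

A 7-joint arm with a two-finger parallel gripper is mounted at the origin on the work surface; the furniture and walls round the work are solid. World frame = base frame: x ahead of the robot, y to its left, z up, the work surface at z = 0. Lengths are in mm, angles in rad, forces in N, time in s.
With the tool pointing down it reaches from about 425 to 1025 mm from the base axis. Payload 9.4 kg.
Tool frame: the origin (TCP) lies on the centre line of the jaws, within the pads' length; the fingertips stand 25 mm ahead of it and the grasp point (between the pads) lies 6 mm ahead of it; z points along the fingers, y is the line along which they close (so a half turn about z gives the same grasp; the last joint's range is limited). The gripper opens to 85 mm and grips with 20 to 120 N. Pads are 22 mm wide; open, the fingers measure 114 mm over their backs; the gripper's body (76 mm by 85 mm) begins 54 mm behind the grasp point. The pads swing forward as they close: fully open they stand 13 mm farther back than shut.
Start: joints at [-1.315, 0.599, -0.003, 1.599, 0.002, 0.943, -0.08], TCP at [236.854, 685.219, 256.275] pointing down, gripper open.
Joint ranges: [-2.57, 2.57], [-0.35, 1.97], [-1.29, 1.29], [0.11, 2.56], [-1.05, 4.19], [0.11, 1.86], [-2.63, 2.63]. Speed limits (rad/s): [2.22, 2.22, 3.01, 3.01, 3.14, 3.14, 3.14].

## Interface

Orientations are given as a 3x3 rotation matrix whose columns are the frame's x, y, z axes.
In Python, from cell import robot, cams, order gives the robot as it stands.
- The arm moves only by the tool send_rows, never from a script. Its argument "motion" is a list that holds one entry, the list of rows, each a list of 7 numbers: the shift along the tool's x, y, z in cm, then the turn, a rotation vector about the tool's x, y, z in rad, then the gripper command: -1 is shut, 1 is fully open, values between are in proportion. In form: [[[tx, ty, tz, ax, ay, az, fingers], ...]]. A call has 1 to 8 rows; each row shifts and turns the commanded pose from where the row before left it, along the tool's axes as they then stand; what a row does not reach is not made up. A row lasts 1/12 s, in which the tool goes at most 41.7 mm and 7.16 degrees, less where a joint would pass 70% of its speed; a pose out of reach is approached as far as the arm can. A call is refused whole if a number of a shift passes 4.17 or a number of a turn 0.125, either way. A call with a gripper value outside its range is refused whole. The fingers move at their own pace and stop on an object; "force" is the grip in N (left out, the last holds). Time passes only in rows, so rows that do not move let the fingers close. It gives the time, the measured TCP pose, the force, the opening and the grip force at its end, in the units of the state.
- robot.state(): the state, without advancing time (a new reading comes with each control period).
- cams.get_image(name): name is "side" or "top" or "wrist"; returns the picture (400x640x3 uint8, red, green, blue); there is no depth.
- cams.camera_model(name): a dict with "camera_matrix" (3x3 intrinsics, pixels), "k1" (the pictures are not rectified: a ray, as slopes to the right and down, at radius r is drawn at 1 + k1 r^2 times it, then the intrinsics apply), "cam_to_world" (4x4, takes a point from camera to world coordinates). Camera axes: x right, y up, looking along -z (the intrinsics and any distortion apply to the point x, -y, -z); pixel columns grow to the right and rows downward; lengths in mm; the calibration is good to about 2 mm. A picture is of the moment at which its call begins: read the wrist's pose just before it. camera_model takes no time and is no camera call; for the wrist camera it gives the pose at the moment of the call.
- order.job_done(): hands the job in; it is judged then, once.
The state is a dict: "time": time; "joint_positions": joint angles; "joint_vel": joint speeds; "joint_efforts": joint torques, N m; "tcp_pos": TCP position; "ee_rot": TCP orientation; "force": force on the tool from outside, world axes, zero at the start; "torque": the same for the moment, N m; "finger_gap": finger opening in mm; "finger_force": force on a finger pad.
Only numpy, scipy, OpenCV 4.12 (cv2) and the standard library are available. Lean on these libraries where they do the work, as an engineer would, in place of code of your own. Each camera call takes 0.05 s, during which the arm holds its last target. There are 200 camera calls.

## Task

Set the adjustable plate holder for the next plate: with a fingertip pressed lightly on the knurled wheel, roll the wheel until the gap has closed so far that the moving jaw's pointer stands at the gauge mark, then let go. Move the jaw only by the wheel, do not touch the jaw or the mark, and leave the things around the holder where they are.

Things in the scene. Friction and masses are not known exactly. Their poses are not given: they have to be found in the camera images.
- holder: Base of the adjustable plate holder, fixed to the bench, 84 (its x) x 224 (its y) x 10 mm; origin at the centre of the underside. On it, on spring feet, is an aluminium bed (top 30 mm above the bench) with the fixed jaw (70 mm high) at the -y end, the moving jaw in the middle, and a grey housing with the knurled wheel on top at the +y end. But for the wheel nothing is higher than 93 mm.
- wheel_top (a point): The highest point of the unpressed knurled wheel, 108 mm above the bench, mid-width; axes are the holder's. The wheel is dark steel with fine ribs, 30 mm in radius, 30 mm wide, its axle level along the holder's x; grey cheeks at its sides end 15 mm below this point. A finger pressing the top and moving along the holder's -y rolls it and closes the gap; +y opens it. Does not sink with the bed.
- wheel: The knurled wheel; origin at its centre, turning with it. Pressed, it sinks straight down with the whole sprung bed: it gives from about 2 N on, then 0.7 N per mm, to a stop at 8 mm (about 8 N). Friction under the finger drives it, so press it 4 to 6 mm down while rolling; let go, the bed rises and the wheel keeps its turn. 1 rad moves the jaw 8 mm: 3.75 mm of finger travel per mm of jaw.
- jaw: The moving jaw, an aluminium block 66 x 16 mm, its top 68 mm above the bench, with a rubber face; origin in its closing face, 20 mm above the bench. It slides along the holder's y, geared to the wheel, and closes towards -y; it starts with a gap of about 80 mm to the fixed jaw.
- pointer (a point): Front tip of the moving jaw's pointer, a black upright blade 4 mm thick and 28 mm high over the steel scale bar at the front (-x) edge, in line with the jaw's closing face; this point is on the middle of the blade's thickness, 42 mm above the bench. The axes are the holder's.
- gauge_mark (a point): The gauge mark, a black upright tab 8 mm wide (along the holder's y), on the front of the scale bar, 12 to 28 mm to the -y side of the pointer at the start. This point is at the tab's top edge, mid-width, 42 mm above the bench; axes are the holder's. The pointer is at the mark when both have the same y in the holder's frame.
- mark_clip: The clip (16 mm wide) that carries the gauge mark on the scale bar; stiff, not to be touched.
- slide_box: Loose bystander: white and blue cardboard box of slides, 56 x 82 x 34 mm, beside the holder's -y end; origin at the centre of the underside.
- petri_dish: Loose bystander: petri dish, 59 mm across, 13 mm high, beside the holder's +y end; origin at the centre of the underside.
- blue_cap_bottle: Loose bystander: bottle with a blue cap, 54 mm across, 100 mm high, to the right of the holder; origin at the centre of the underside.
- tube: Loose bystander: standing 50 ml tube with a blue cap, 35 mm across, 114 mm high, to the right of the holder; origin at the centre of the underside.

How it is judged (in metres and radians):
On the way:
1. a fingertip rests on the knurled wheel (contact force between the fingers and wheel above 1 N), for 0.2 s.
At the end, for the whole second after the job is handed in: The pointer's middle is within the width of the 8 mm gauge mark (4 mm either side of its middle, along the holder's y), the jaw is at rest, and the slide box, petri dish, bottle and tube are within 20 mm of where they were (y of pointer in the frame of gauge_mark between -0.004 and 0.004 m and linear speed of jaw below 0.002 m/s and distance of each of slide_box, petri_dish, blue_cap_bottle, tube from where it was at the start of the episode below 0.02 m); the robot touches nothing.
It fails at once if the robot touches the moving jaw (over 1 N) (contact force between any of the arm, the fingers and jaw above 1 N).
It fails at once if the robot touches the gauge mark (over 1 N) (contact force between any of the arm, the fingers and mark_clip above 1 N).
It fails at once if the wheel is pressed or pinched with more than 30 N (contact force between any of the arm, the fingers and wheel above 30 N).
It fails at once if a bystander is moved or lifted more than 20 mm (distance of any of slide_box, petri_dish, blue_cap_bottle, tube from where it was at the start of the episode above 0.02 m).
It also fails if it takes over 48 s, if anything falls off the work surface, if the arm or the gripper's body presses on something with over 40 N, if the wrist force passes 120 N, or if a joint passes its speed limit or range.

## Working session

There is one attempt and no reset: what is moved stays moved. The work goes in short steps, Python scripts to look and compute and a tool call to move; the robot and the scene stay as the last step left them, time stands still between calls to the robot, and variables do not carry over. Pictures are saved under pics/ and viewed, at most 10 in all, crops included, and the job is handed in when it is done.

Besides the shell and the picture viewer there is one more tool, called after "Emit:" as a command line: name --argument value ..., lists and objects as JSON in quotes. send_rows: Moves the arm, as the interface text tells. Its arguments: {"type":"object","properties":{"motion":{"type":"array"},"force":{"type":"number"}},"required":["motion"]}

```bash
mkdir -p pics
cat > h.py <<'E'
import numpy as np,cv2
from cell import robot,cams,order
def ray(m,u,v):
    K=np.array(m["camera_matrix"],float);T=np.array(m["cam_to_world"],float)
    d=np.array([(u-K[0,2])/K[0,0],(v-K[1,2])/K[1,1]]);s=d.copy()
    for _ in range(20): s=d/(1+m["k1"]*(s@s))
    w=T[:3,:3]@np.array([s[0],-s[1],-1]);return T[:3,3],w/np.linalg.norm(w)
def onz(m,u,v,z):
    o,w=ray(m,u,v);return o+w*(z-o[2])/w[2]
def proj(m,p):
    K=np.array(m["camera_matrix"],float);T=np.array(m["cam_to_world"],float)
    c=T[:3,:3].T@(np.array(p,float)-T[:3,3]);s=np.array([c[0],-c[1]])/-c[2]
    s=s*(1+m["k1"]*(s@s));return K[0,0]*s[0]+K[0,2],K[1,1]*s[1]+K[1,2]
def two(m1,p1,m2,p2):
    o1,a=ray(m1,*p1);o2,b=ray(m2,*p2)
    t=np.linalg.lstsq(np.stack([a,-b],1),o2-o1,rcond=None)[0]
    q1,q2=o1+t[0]*a,o2+t[1]*b;return (q1+q2)/2,np.linalg.norm(q1-q2)
def shot(name,f):
    m=cams.camera_model(name);i=cams.get_image(name);cv2.imwrite(f"pics/{f}.png",i[:,:,::-1]);return m,i
E
python3 - <<'E'
from h import *
for n in("side","top"):
    m,i=shot(n,n+"0");print(n,np.round(m["camera_matrix"],1).tolist(),m["k1"],np.round(m["cam_to_world"],3).tolist())
s=robot.state();print(s["time"],s["tcp_pos"],np.round(s["ee_rot"],3),s["force"],s["finger_gap"])
E
```

```text
side [[380.2, 0.0, 314.7], [0.0, 380.2, 195.7], [0.0, 0.0, 1.0]] -0.021216328763390496 [[0.993, -0.086, 0.075, 490.823], [0.113, 0.661, -0.742, -721.369], [0.014, 0.745, 0.667, 687.44], [0.0, 0.0, 0.0, 1.0]]
top [[433.0, 0.0, 322.2], [0.0, 433.0, 202.1], [0.0, 0.0, 1.0]] 0.026542158635477653 [[0.019, 0.987, -0.157, 284.509], [-1.0, 0.018, -0.007, -65.011], [-0.004, 0.157, 0.988, 1026.787], [0.0, 0.0, 0.0, 1.0]]
0.1 [236.75803602 684.85216124 255.47578647] [[-0.945  0.327 -0.   ]
 [ 0.327  0.945 -0.001]
 [-0.    -0.001 -1.   ]] [ 0.06316177 -0.40438243  0.12662161] 85.10708212543565
```

View pics/top0.png

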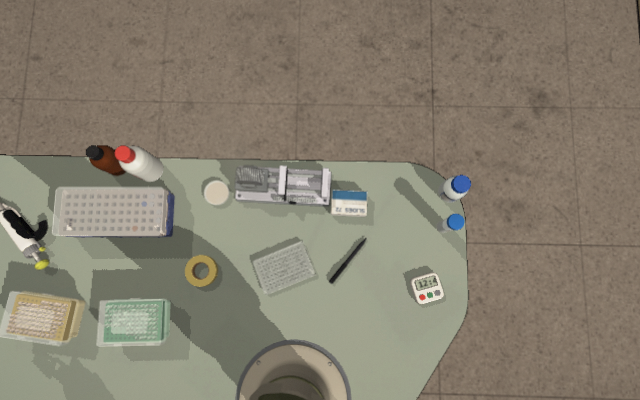

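View pics/side0.png

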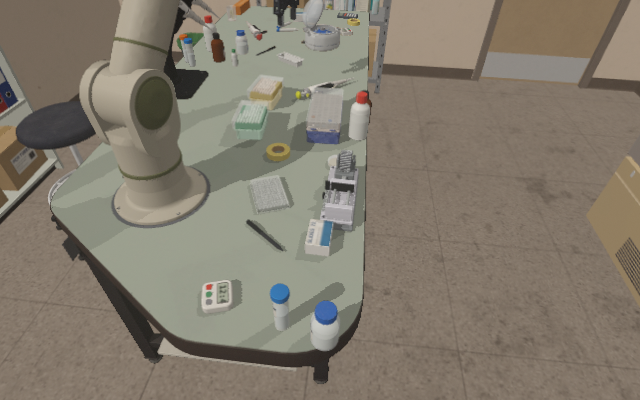

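The top view shows the holder at cols 236–330, rows 166–206, wheel at about (252,178), with the slide box to its right and the dish at (216,192). I'll enlarge both.

Run:
```python
from h import *
a=cv2.imread("pics/top0.png")[155:217,225:340];b=cv2.imread("pics/side0.png")[140:240,300:380]
a=cv2.resize(a,None,fx=6,fy=6,interpolation=cv2.INTER_CUBIC)
b=cv2.resize(b,None,fx=6,fy=6,interpolation=cv2.INTER_CUBIC)
cv2.imwrite("pics/a.png",a);cv2.imwrite("pics/b.png",b)
m=cams.camera_model("top")
for p in[(252,178,108),(216,192,13),(236,166,10),(330,206,10),(236,203,10)]:print(p,onz(m,*p).round())
```

```text
(252, 178, 108) [481.  94. 108.]
(216, 192, 13) [466. 195.  13.]
(236, 166, 10) [531. 151.  10.]
(330, 206, 10) [437. -77.  10.]
(236, 203, 10) [441. 147.  10.]
```

View pics/a.png

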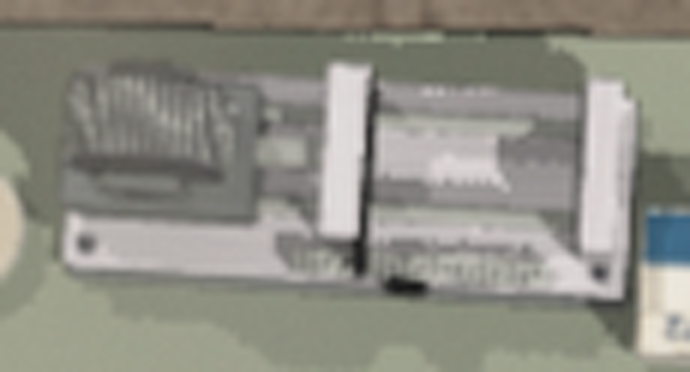

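View pics/b.png

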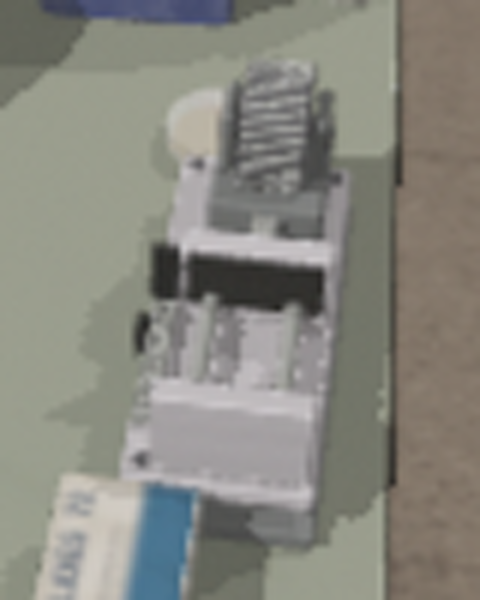

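Run:
```python
from h import *
m=cams.camera_model("top")
c=lambda x,y,z:onz(m,225+(x+.5)/6-.5,155+(y+.5)/6-.5,z)
A=c(62,270,10);B=c(628,298,10);print(A,B,np.linalg.norm(A-B))
b1=c(86,243,10);b2=c(600,272,10);print(b1,b2)
y=(A-B)/np.linalg.norm(A-B);x=np.array([y[1],-y[0],0]);print("hy",y,np.degrees(np.arctan2(y[1],y[0])))
ctr=(A+B)/2+42*x;print("ctr",ctr)
H=lambda p:((p-ctr)@x,(p-ctr)@y)
print("ptr",H(c(360,262,42)),"mark",H(c(405,285,42)))
for n,p in dict(wl=(72,115,78),wr=(225,130,78),hl=(65,205,70),hr=(258,215,70)).items():print(n,H(c(*p)))
s=robot.state();R=s["ee_rot"];print("tool x ang",np.degrees(np.arctan2(R[1,0],R[0,0])))
```

```text
[448.76827701 149.7535003   10.        ] [441.54310246 -74.85564587  10.        ] 224.72532499238616
[459.80188594 140.77729086  10.        ] [451.77702816 -63.5867156   10.        ]
hy [0.03215114 0.99948302 0.        ] 88.15755807189882
ctr [487.13397652  36.09857949  10.        ]
ptr (np.float64(-38.114830015294174), np.float64(-8.641146459540284)) mark (np.float64(-46.187139108770474), np.float64(-26.4702825004061))
wl (np.float64(6.189457373682039), np.float64(98.7348309695174))
wr (np.float64(3.348005702246288), np.float64(41.27635341388738))
hl (np.float64(-26.61191715167671), np.float64(100.28955267332556))
hr (np.float64(-26.790942030012623), np.float64(27.84431411732379))
tool x ang 160.93313927034305
```

```bash
cat >> h.py <<'E'
def plan(target,ang,n,f=-1):
    from scipy.spatial.transform import Rotation as Ro
    s=robot.state();p=np.array(s["tcp_pos"]);R=np.array(s["ee_rot"])
    a0=np.degrees(np.arctan2(R[1,0],R[0,0]));dz=-np.radians(ang-a0)/n;st=(np.array(target)-p)/n/10
    out=[]
    for k in range(n):
        out.append([*(R.T@st).round(2),0,0,round(dz,4),f]);R=R@Ro.from_rotvec([0,0,dz]).as_matrix()
    for k in range(0,n,8):print([[float(v) for v in r] for r in out[k:k+8]])
E
python3 -c "
from h import *
plan([489,104,215],88.2,18)"
```

```text
[[-2.38, -2.59, 0.23, 0.0, 0.0, 0.0705, -1.0], [-2.56, -2.42, 0.23, 0.0, 0.0, 0.0705, -1.0], [-2.72, -2.23, 0.23, 0.0, 0.0, 0.0705, -1.0], [-2.87, -2.03, 0.23, 0.0, 0.0, 0.0705, -1.0], [-3.01, -1.83, 0.23, 0.0, 0.0, 0.0705, -1.0], [-3.13, -1.61, 0.23, 0.0, 0.0, 0.0705, -1.0], [-3.23, -1.39, 0.23, 0.0, 0.0, 0.0705, -1.0], [-3.32, -1.16, 0.23, 0.0, 0.0, 0.0705, -1.0]]
[[-3.4, -0.92, 0.23, 0.0, 0.0, 0.0705, -1.0], [-3.45, -0.68, 0.23, 0.0, 0.0, 0.0705, -1.0], [-3.49, -0.43, 0.23, 0.0, 0.0, 0.0705, -1.0], [-3.51, -0.18, 0.23, 0.0, 0.0, 0.0705, -1.0], [-3.52, 0.06, 0.23, 0.0, 0.0, 0.0705, -1.0], [-3.5, 0.31, 0.23, 0.0, 0.0, 0.0705, -1.0], [-3.47, 0.56, 0.23, 0.0, 0.0, 0.0705, -1.0], [-3.43, 0.8, 0.23, 0.0, 0.0, 0.0705, -1.0]]
[[-3.36, 1.04, 0.23, 0.0, 0.0, 0.0705, -1.0], [-3.28, 1.27, 0.23, 0.0, 0.0, 0.0705, -1.0]]
```

Emit:
send_rows --motion '[[[-2.38, -2.59, 0.1, 0, 0, 0.07, -1], [-2.56, -2.42, 0.1, 0, 0, 0.07, -1], [-2.72, -2.23, 0.1, 0, 0, 0.07, -1], [-2.87, -2.03, 0.1, 0, 0, 0.07, -1], [-3.0, -1.83, 0.2, 0, 0, 0.07, -1], [-3.13, -1.61, 0.2, 0, 0, 0.07, -1], [-3.23, -1.39, 0.2, 0, 0, 0.07, -1], [-3.32, -1.16, 0.2, 0, 0, 0.07, -1]]]'

```text
time: 0.77
tcp_pos: [349.7, 425.6, 244.1]
ee_rot: [[-0.625, 0.781, -0.0], [0.781, 0.625, -0.0], [-0.0, -0.0, -1.0]]
force: [1.1, -0.6, -0.5]
finger_gap: 0.1
finger_force: 0.0
```

Emit:
send_rows --motion '[[[-3.4, -0.92, 0.2, 0, 0, 0.07, -1], [-3.45, -0.68, 0.2, 0, 0, 0.07, -1], [-3.49, -0.43, 0.2, 0, 0, 0.07, -1], [-3.5, -0.18, 0.3, 0, 0, 0.07, -1], [-3.5, 0.06, 0.3, 0, 0, 0.07, -1], [-3.5, 0.31, 0.3, 0, 0, 0.07, -1], [-3.47, 0.56, 0.3, 0, 0, 0.07, -1], [-3.43, 0.8, 0.3, 0, 0, 0.07, -1]]]'

```text
time: 1.43
tcp_pos: [463.2, 168.6, 223.1]
ee_rot: [[-0.115, 0.993, -0.0], [0.993, 0.115, -0.0], [-0.0, -0.0, -1.0]]
force: [-0.3, 0.6, -0.3]
finger_gap: 0.1
finger_force: 0.0
```

Emit:
send_rows --motion '[[[-3.36, 1.04, 0.3, 0, 0, 0.07, -1], [-3.28, 1.27, 0.3, 0, 0, 0.07, -1], [0, 0, 0, 0, 0, 0, -1], [0, 0, 0, 0, 0, 0, -1]]]'

```text
time: 1.77
tcp_pos: [491.8, 103.9, 217.0]
ee_rot: [[0.026, 1.0, -0.0], [1.0, -0.026, -0.001], [-0.001, -0.0, -1.0]]
force: [0.9, -0.6, -0.1]
finger_gap: 0.2
finger_force: 0.0
```

Run:
```python
from h import *
s=robot.state();R=np.array(s["ee_rot"]);print(s["time"],s["tcp_pos"],R.round(3),s["force"],s["finger_gap"])
m,i=shot("wrist","w0");print(np.round(m["cam_to_world"],3).tolist())
m,i=shot("top","t1")
```

```text
1.7667 [491.83196418 103.85124404 217.04442207] [[ 0.026  1.    -0.   ]
 [ 1.    -0.026 -0.001]
 [-0.001 -0.    -1.   ]] [ 0.85189738 -0.55149823 -0.10317552] 0.17712846366205134
[[1.0, 0.024, 0.006, 495.444], [-0.025, 0.965, 0.263, 169.787], [0.0, -0.263, 0.965, 335.01], [0.0, 0.0, 0.0, 1.0]]
```

View pics/w0.png

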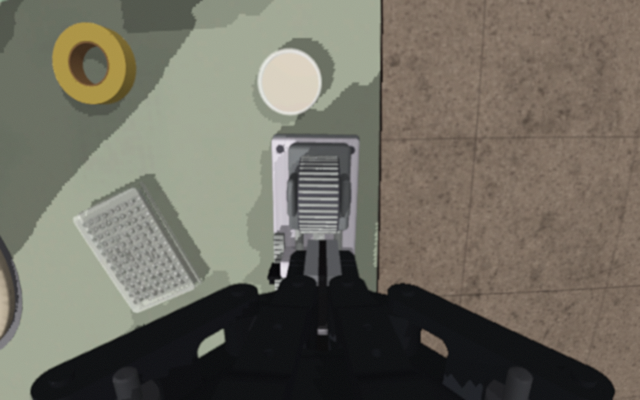

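Run:
```python
from h import *
m=cams.camera_model("wrist")
for n,u,v,z in[("cornL",272,137,10),("cornR",358,135,10),("wheelL",299,190,106),("wheelR",340,190,106),("w+y edge",319,155,78),("w-y edge",319,237,90),("housL+y",289,143,70)]:print(n,onz(m,u,v,z).round(1))
for yc in (95,100,105,110): print(yc,[np.round(proj(m,(489,yc+30*np.cos(a),78+30*np.sin(a)))[1],1) for a in np.radians([0,30,60,90,120,150,180])])
```

```text
cornL [445.7 148.4  10. ]
cornR [528.1 148.6  10. ]
wheelL [477.  118.3 106. ]
wheelR [505.8 117.7 106. ]
w+y edge [491.2 139.   78. ]
w-y edge [489.9  76.5  90. ]
housL+y [467.8 147.9  70. ]
95 [np.float64(173.0), np.float64(182.1), np.float64(200.3), np.float64(222.1), np.float64(239.6), np.float64(247.5), np.float64(244.8)]
100 [np.float64(166.6), np.float64(175.4), np.float64(193.5), np.float64(215.4), np.float64(233.2), np.float64(241.5), np.float64(239.1)]
105 [np.float64(160.2), np.float64(168.7), np.float64(186.7), np.float64(208.6), np.float64(226.8), np.float64(235.4), np.float64(233.4)]
110 [np.float64(153.7), np.float64(161.8), np.float64(179.7), np.float64(201.8), np.float64(220.3), np.float64(229.3), np.float64(227.6)]
```

Emit:
send_rows --motion '[[[0.8, 0, 2.5, 0, 0, 0, -1], [0.8, 0, 2.5, 0, 0, 0, -1], [0, 0, 2.0, 0, 0, 0, -1], [0, 0, 0.9, 0, 0, 0, -1], [0, 0, 0, 0, 0, 0, -1], [0, 0, 0.5, 0, 0, 0, -1], [0, 0, 0.5, 0, 0, 0, -1], [0, 0, 0, 0, 0, 0, -1]]]'

```text
time: 2.53
tcp_pos: [492.2, 122.3, 128.6]
ee_rot: [[0.022, 1.0, 0.001], [1.0, -0.022, 0.001], [0.001, 0.001, -1.0]]
force: [-0.6, 1.4, 4.0]
finger_gap: -0.1
finger_force: 2.2
```

Emit:
send_rows --motion '[[[-0.4, 0, 0.1, 0, 0, 0, -1], [-0.4, 0, 0, 0, 0, 0, -1], [-0.4, 0, 0, 0, 0, 0, -1], [-0.4, 0, 0, 0, 0, 0, -1], [-0.4, 0, 0, 0, 0, 0, -1], [-0.4, 0, 0, 0, 0, 0, -1], [-0.4, 0, 0, 0, 0, 0, -1], [0, 0, 0, 0, 0, 0, -1]]]'

```text
time: 3.2
tcp_pos: [491.1, 92.6, 128.1]
ee_rot: [[0.023, 1.0, 0.0], [1.0, -0.023, -0.0], [0.0, 0.0, -1.0]]
force: [-2.9, -1.4, 4.2]
finger_gap: 0.3
finger_force: 2.7
```

Emit:
send_rows --motion '[[[0, 0, -1.0, 0, 0, 0, -1], [0, 0, -1.5, 0, 0, 0, -1], [-1, 0, -4.0, 0, 0, 0, -1], [-2, 0, -4, 0, 0, 0, -1], [-2, 0, -2, 0, 0, 0, -1], [-2, 0, 0, 0, 0, 0, -1], [-1, 0, 0, 0, 0, 0, -1], [0, 0, 0, 0, 0, 0, -1]]]'

```text
time: 3.87
tcp_pos: [489.1, 13.1, 250.4]
ee_rot: [[0.025, 1.0, 0.001], [1.0, -0.025, -0.0], [-0.0, 0.001, -1.0]]
force: [-0.1, 0.4, -0.7]
finger_gap: -0.5
finger_force: 0.0
```

Run:
```python
from h import *
m,i=shot("wrist","w1");print(robot.state()["tcp_pos"])
for p in[(445,28,42),(441,10,42),(491,106,108),(445,150,10)]:print(p,np.round(proj(m,p)))
m,i=shot("top","t2")
m,j=shot("side","s2")
a=cv2.resize(i[155:217,225:340],None,fx=4,fy=4,interpolation=cv2.INTER_CUBIC)
b=cv2.resize(j[140:240,300:380],None,fx=4,fy=4,interpolation=cv2.INTER_CUBIC)
k=np.zeros((400,800,3),np.uint8);k[:a.shape[0],:a.shape[1]]=a;k[:b.shape[0],470:470+b.shape[1]]=b
cv2.imwrite("pics/c.png",k[:,:,::-1])
```

```text
[489.08615812  14.60099413 249.74066221]
(445, 28, 42) [275. 165.]
(441, 10, 42) [272. 183.]
(491, 106, 108) [319.  73.]
(445, 150, 10) [272.  38.]
```

View pics/w1.png

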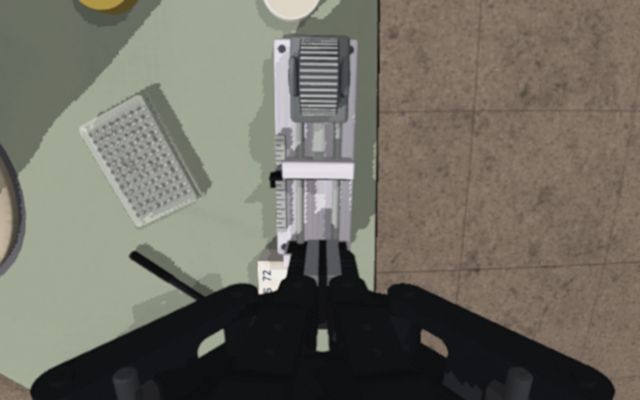

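View pics/c.png

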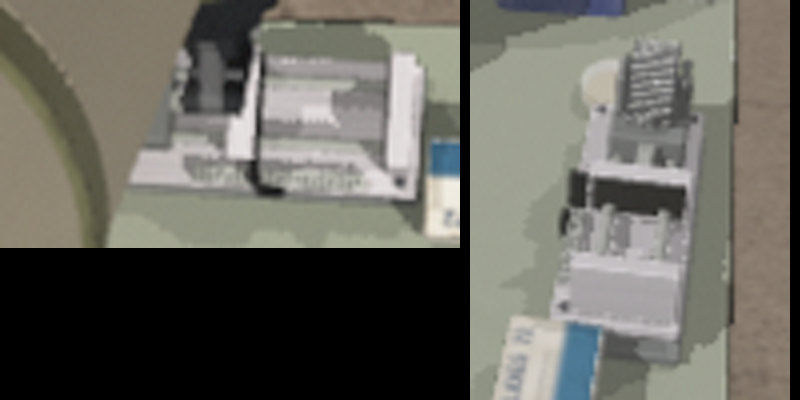

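The wrist view shows the jaw (rows 160–180), the pointer near (278,178) and the mark at (273,182). In the top view the pointer is now close to the mark, so I'll zoom in to get the remaining offset.

Run:
```python
from h import *
a=cv2.imread("pics/w1.png")[155:200,260:300];b=cv2.imread("pics/t2.png")[175:210,275:315];c=cv2.imread("pics/s2.png")[165:205,315:355]
k=np.zeros((400,800,3),np.uint8)
for n,(q,f) in enumerate(((a,6),(b,6),(c,6))):
    q=cv2.resize(q,None,fx=f,fy=f,interpolation=cv2.INTER_NEAREST);k[:q.shape[0],n*260:n*260+q.shape[1]]=q
cv2.imwrite("pics/d.png",k)
```

```text
(no output)
```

View pics/d.png

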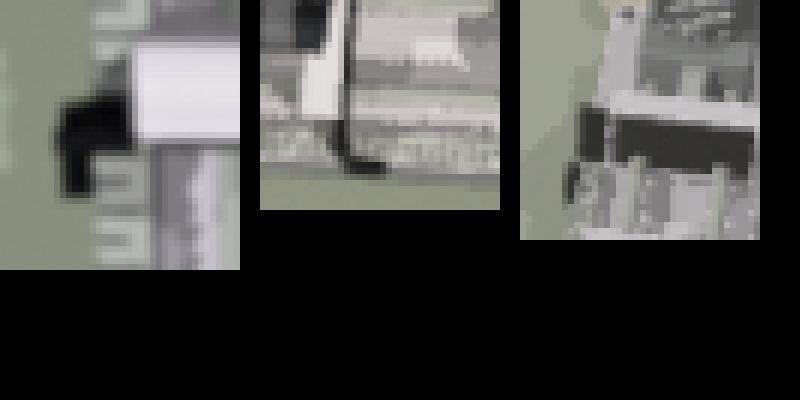

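Run:
```python
from h import *
mw=cams.camera_model("wrist");mt=cams.camera_model("top")
W=lambda c,r,z:onz(mw,260+(c+.5)/6-.5,155+(r+.5)/6-.5,z).round(1)
T=lambda c,r,z:onz(mt,275+(c-260+.5)/6-.5,175+(r+.5)/6-.5,z).round(1)
print("wrist ptr +y face z42",W(110,95,42)," -y face z70",W(110,148,70))
print("wrist clip +y z25/42",W(75,104,25),W(75,104,42)," -y z42",W(75,198,42),W(75,198,30))
print("top ptr -y z42",T(352,155,42)," +y z70",T(332,130,70)," ; clip +y z42",T(345,168,42)," -y z42/30",T(388,168,42),T(388,168,30))
i=cams.get_image("top")
for r in range(194,206):print(r,i[r,284:300].astype(int).sum(1)//3)
i=cams.get_image("wrist")
for r in range(166,192):print(r,i[r,266:286].astype(int).sum(1)//3)
```

```text
wrist ptr +y face z42 [447.7  25.6  42. ]  -y face z70 [451.1  22.3  70. ]
wrist clip +y z25/42 [439.2  21.2  25. ] [441.8  24.2  42. ]  -y z42 [440.9   8.4  42. ] [439.    5.7  30. ]
top ptr -y z42 [443.9  16.2  42. ]  +y z70 [448.7  21.7  70. ]  ; clip +y z42 [438.8  18.8  42. ]  -y z42/30 [439.1   2.3  42. ] [441.    3.1  30. ]
194 [180 184 195 183 128  89 151 173 175 175 175 183 187 182 197 197]
195 [107 107  98  71  37  73 121 131 131 130 132 148 161 149 176 176]
196 [107 107  98  65  32  77 127 129 128 129 125 122 125 126 127 128]
197 [123 119  94  57  34  72 122 133 122 129 132 128 129 129 148 156]
198 [143 142  80  58  36  65 126 147 130 145 151 150 149 151 179 185]
199 [146 161 100  57  33  46 112 148 139 156 140 138 154 158 171 158]
200 [157 163 139  88  43  54 103 129 127 144 133 150 163 167 183 171]
201 [149 151 160 134  80  46  55  65  83 107 116 139 162 181 189 182]
202 [135 140 146 138 103  60  34  33  30  29  28  55 124 167 157 159]
203 [122 122 121 119 108  72  48  40  40  37  38  59  99 124 125 129]
204 [124 124 126 126 123 110 102  97  92  83  86  94 116 127 124 12
[... 1634 characters left out ...]
120]
184 [135 136 129 108  73  38  21  16  18  33  65  95 103 103 105 110 121 130
 136 121]
185 [136 137 136 121  88  44  19  10  16  45  93 131 144 144 143 144 149 151
 147 127]
186 [136 136 136 124  92  48  19  10  20  54 106 145 157 158 155 153 155 156
 151 128]
187 [137 136 136 124  92  47  18  14  22  53 101 135 145 144 144 147 152 155
 151 129]
188 [135 137 134 123  91  46  17  14  21  49  88 116 122 121 122 133 148 155
 151 129]
189 [136 136 135 125  93  49  20  17  24  51  93 125 134 132 134 141 150 156
 152 128]
190 [135 136 137 129 107  70  48  43  48  71 113 145 154 154 153 153 155 155
 152 129]
191 [134 135 136 135 124 107  91  86  90 105 130 148 154 156 159 156 155 156
 152 130]
```

Run:
```python
from h import *
mw=cams.camera_model("wrist");mt=cams.camera_model("top")
print(mw["cam_to_world"][:,3])
f=lambda m,u,v,z:onz(m,u,v,z)[:2].round(1)
print("blade top faces z70",f(mw,275,179.7,70),f(mw,275,183.5,70),"+y bottom z42",f(mw,275,174.6,42), "bottom z 40/45",f(mw,275,174.6,38))
for z in(42,38,34,30):print(z,"clip -y edge wrist",f(mw,272.5,190.4,z),"top img",f(mt,295.2,202.3,z))
i=cv2.imread("pics/top0.png").astype(int).sum(2)//3
for r in range(188,206):print(r,i[r,280:300])
for r,z in((42,42),):pass
print("initial top blade bottom z42",f(mt,285,200,42),f(mt,292.7,202.3,42))
```

```text
[492.62523762  82.20177706 366.87931185   1.        ]
blade top faces z70 [448.5  22.2] [448.3  18.6] +y bottom z42 [444.6  21.6] bottom z 40/45 [444.   20.9]
42 clip -y edge wrist [441.2   5.7] top img [439.7   3.9]
38 clip -y edge wrist [440.6   4.7] top img [440.4   4.2]
34 clip -y edge wrist [440.    3.8] top img [441.    4.5]
30 clip -y edge wrist [439.3   2.9] top img [441.6   4.8]
188 [217 220 218 217 188  69  64 101 115 112 110 111 120 125 124 123 132 141
 142 143]
189 [217 220 219 218 184  65  96 139 135 135 131 127 132 143 139 141 139 136
 133 134]
190 [217 219 218 216 181  53 110 163 162 160 159 160 164 172 171 170 169 165
 165 164]
191 [217 219 217 216 179  49 118 170 160 165 167 168 166 164 169 171 171 171
 173 173]
192 [219 219 217 215 182  51 129 182 167 175 180 180 175 167 173 177 177 178
 178 179]
193 [205 208 208 206 166  50 128 188 191 190 191 191 191 192 193 193 192 193
 193 193]
194 [154 160 165 154 110  52 131 182 176 183 168 168 167 168 168 175 180 175
 189 188]
195 [ 99  99  96  80  37  54 123 158 146 159 126 126 126 126 125 142 159 149
 169 170]
196 [106  93 
[... 213 characters left out ...]
 124 147 168 164 161 151
 174 179]
199 [174 149 114 106  43  44 103 139 128 138 123 142 135 157 155 152 164 153
 163 152]
200 [180 158 156 140  67  72 117 130 117 135 113 123 122 141 143 162 171 161
 175 165]
201 [160 151 150 134 110 118 144 133 107  99  52  63  80 106 122 146 164 176
 182 174]
202 [121 122 127 128 129 134 141 133  99  55  33  30  30  30  31  56 119 159
 151 152]
203 [121 122 122 121 116 117 116 115 105  72  47  35  40  38  37  55  94 117
 121 125]
204 [121 122 123 122 119 120 121 123 117 107  98  92  88  80  82  91 113 123
 119 120]
205 [136 136 136 136 137 135 136 136 135 135 135 134 132 122 123 125 128 125
 120 120]
initial top blade bottom z42 [444.7  27.6] [439.6   9.7]
```

Emit:
send_rows --motion '[[[3, 0.1, 0, 0, 0, 0, -1], [3, 0.1, 2, 0, 0, 0, -1], [3, 0.05, 3, 0, 0, 0, -1], [1.8, 0, 3, 0, 0, 0, -1], [0, 0, 2.2, 0, 0, 0, -1], [0, 0, 0.8, 0, 0, 0, -1], [0, 0, 0, 0, 0, 0, -1], [0, 0, 0, 0, 0, 0, -1]]]'

```text
time: 4.78
tcp_pos: [494.3, 122.1, 140.1]
ee_rot: [[0.023, 1.0, -0.001], [1.0, -0.023, -0.001], [-0.001, -0.001, -1.0]]
force: [-0.0, 0.3, -0.4]
finger_gap: 0.1
finger_force: 0.0
```

Emit:
send_rows --motion '[[[0, -0.2, 0.5, 0, 0, 0, -1], [0, 0, 0.6, 0, 0, 0, -1], [0, 0, 0.1, 0, 0, 0, -1], [0, 0, 0, 0, 0, 0, -1]]]'

```text
time: 5.12
tcp_pos: [492.9, 122.6, 128.6]
ee_rot: [[0.022, 1.0, 0.001], [1.0, -0.022, 0.001], [0.001, 0.001, -1.0]]
force: [1.3, 0.9, 4.4]
finger_gap: 0.1
finger_force: 2.0
```

Emit:
send_rows --motion '[[[-0.4, 0, 0, 0, 0, 0, -1], [-0.4, 0, 0, 0, 0, 0, -1], [-0.4, 0, 0, 0, 0, 0, -1], [-0.4, 0, 0, 0, 0, 0, -1], [-0.4, 0, 0, 0, 0, 0, -1], [-0.4, 0, 0, 0, 0, 0, -1], [-0.4, 0, 0, 0, 0, 0, -1], [0, 0, 0, 0, 0, 0, -1]]]'

```text
time: 5.78
tcp_pos: [491.7, 93.3, 128.6]
ee_rot: [[0.023, 1.0, 0.0], [1.0, -0.023, -0.0], [-0.0, 0.0, -1.0]]
force: [0.2, -1.9, 4.4]
finger_gap: -0.4
finger_force: 2.6
```

Emit:
send_rows --motion '[[[0, 0, -1.0, 0, 0, 0, -1], [0, 0, -1.5, 0, 0, 0, -1], [-1, 0, -4.0, 0, 0, 0, -1], [-2, 0, -4, 0, 0, 0, -1], [-2, 0, -2, 0, 0, 0, -1], [-2, 0, 0, 0, 0, 0, -1], [-2, 0, 0, 0, 0, 0, -1], [0, 0, 0, 0, 0, 0, -1]]]'

```text
time: 6.45
tcp_pos: [489.1, 2.1, 251.7]
ee_rot: [[0.026, 1.0, 0.001], [1.0, -0.026, -0.001], [-0.001, 0.001, -1.0]]
force: [0.7, 0.0, -0.6]
finger_gap: -0.0
finger_force: 0.0
```

Emit:
send_rows --motion '[[[0, 0, 0, 0, 0, 0, -1], [0, 0, 0, 0, 0, 0, -1], [0, 0, 0, 0, 0, 0, -1], [0, 0, 0, 0, 0, 0, -1]]]'

```text
time: 6.78
tcp_pos: [489.7, 6.9, 250.2]
ee_rot: [[0.021, 1.0, -0.001], [1.0, -0.021, 0.0], [0.0, -0.001, -1.0]]
force: [1.1, 0.5, 0.4]
finger_gap: -0.0
finger_force: 0.0
```

Run:
```python
from h import *
m,i=shot("wrist","w3");mt,t=shot("top","t3");ms,s=shot("side","s3")
k=np.zeros((480,790,3),np.uint8)
for n,q in enumerate((i[140:195,255:295],t[180:210,275:315],s[165:205,315:355])):
    q=cv2.resize(q,None,fx=6,fy=6,interpolation=cv2.INTER_NEAREST);k[:q.shape[0],n*260:n*260+q.shape[1]]=q
cv2.imwrite("pics/e.png",k[:,:,::-1]);print(m["cam_to_world"][:,3])
g=i.astype(int).sum(2)//3
for r in range(150,190):print(r,g[r,266:284])
```

```text
[492.92881892  72.76226047 368.19481176   1.        ]
150 [136 136 135 135 135 136 136 138 149 161 162 160 160 166 173 179 180 170]
151 [137 136 136 137 136 136 134 138 154 173 177 176 176 176 178 179 181 171]
152 [135 135 136 136 136 135 135 137 151 165 170 171 173 173 172 173 175 166]
153 [136 135 136 135 137 136 135 136 141 144 145 148 152 152 151 151 154 153]
154 [135 136 136 136 135 135 136 137 136 138 138 140 142 137 134 134 138 141]
155 [136 136 136 136 135 136 135 137 145 154 159 161 160 156 152 152 156 154]
156 [136 136 136 136 135 135 137 139 149 167 176 177 175 174 173 174 175 169]
157 [135 135 136 136 136 136 135 137 150 167 174 174 175 174 175 178 181 172]
158 [136 136 136 135 136 136 136 138 146 156 156 152 152 154 161 175 180 173]
159 [136 135 135 135 136 136 135 136 140 144 138 135 134 138 152 172 181 173]
160 [136 136 136 137 136 136 135 137 143 152 155 155 153 155 163 174 178 167]
161 [136 135 136 136 136 135 135 138 148 165 173 175 175 174 175 176 170 153]
162 [135 137 136 136 136 135 136 138 149 166 173 174 175 174 172 167 156 138]
163 [137 136 136 137 136 137 138
[... 1373 characters left out ...]
81 [136 125  99  63  46  46  47  49  48  51  51  47  40  36  40  74 121 149]
182 [137 130 115  97  88  90  90  91  93  93  87  79  67  62  66  92 130 148]
183 [137 135 131 123 121 123 123 124 124 118 106  97  90  87  87 101 123 138]
184 [136 136 136 135 135 134 136 135 133 129 122 119 118 116 115 117 127 137]
185 [137 136 137 136 136 137 136 136 134 135 143 145 145 146 142 141 145 146]
186 [136 136 136 137 137 136 137 136 134 139 151 157 156 156 155 154 156 153]
187 [136 136 136 135 136 137 137 135 133 134 142 145 146 148 151 155 158 155]
188 [136 136 136 136 135 137 136 134 129 124 122 122 123 125 136 148 157 155]
189 [136 137 136 136 136 137 135 134 131 128 132 134 127 127 134 150 157 155]
```

View pics/e.png

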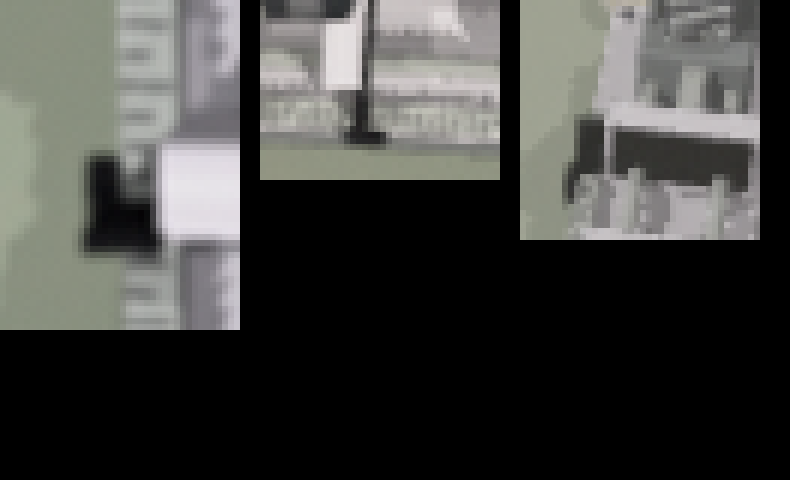

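Run:
```python
from h import *
mw=cams.camera_model("wrist");mt=cams.camera_model("top")
f=lambda m,u,v,z:onz(m,u,v,z)[:2].round(1)
print("blade top z70",f(mw,275,177.4,70),f(mw,275,181.6,70),"+y bottom z42",f(mw,277,172.7,42))
for z in(42,36,30,24):print(z,"clip +y edge wrist",f(mw,271.5,165.8,z),"top +y/-y",f(mt,288.6,202.4,z),f(mt,295.4,202.4,z))
g=cv2.imread("pics/t3.png").astype(int).sum(2)//3
for r in range(190,205):print(r,g[r,284:300])
s=robot.state();print(s["time"],s["joint_vel"].round(3) if hasattr(s["joint_vel"],"round") else s["joint_vel"])
```

```text
blade top z70 [449.1  14.3] [448.9  10.4] +y bottom z42 [447.2  13.5]
42 clip +y edge wrist [442.1  20.5] top +y/-y [439.2  19.1] [439.5   3.5]
36 clip +y edge wrist [441.2  19.5] top +y/-y [440.2  19.6] [440.5   3.9]
30 clip +y edge wrist [440.3  18.6] top +y/-y [441.1  20.2] [441.4   4.3]
24 clip +y edge wrist [439.3  17.6] top +y/-y [442.1  20.7] [442.4   4.7]
190 [124 175 225 224 225 224 223 194  78 109 161 160 158 154 158 169]
191 [130 177 223 224 226 225 224 193  69 114 169 171 169 168 170 174]
192 [140 183 222 225 225 224 223 190  55 122 181 183 183 182 183 182]
193 [141 184 223 226 228 226 227 196  63 134 199 199 202 202 201 201]
194 [138 174 211 207 201 199 202 174  73 121 176 181 189 183 197 196]
195 [143 153 158 134 107 105  90  54  66 102 131 149 162 149 177 177]
196 [162 170 160 126 105 106  88  43  48  93 128 123 126 126 125 124]
197 [162 183 179 160 114 103  86  36  38  90 133 128 128 124 137 144]
198 [150 165 156 166 132  99  77  36  42 105 154 151 146 137 158 173]
199 [147 168 158 166 134 126  80  35  39 101 141 139 150 139 149 148]
200 [157 164 161 150 131 151  90  32  48  97 133 151 157 148 161 159]
201 [151 152 161 137 112 104  46  34  49  90 116 141 160 173 176 173]
202 [136 138 147 138 103  62  37  35  32  28  29  56 125 167 157 159]
203 [121 123 121 121 108  75  50  40  39  38  37  58  98 122 127 129]
204 [123 126 127 127 124 109 101  96  92  84  86  94 118 126 123 125]
6.9333 [ 0.002 -0.002  0.003 -0.001  0.     0.001  0.001]
```

The pointer is at y ≈ 12 mm and the mark centre at y ≈ 11.7 mm. That is well inside ±4 mm, and the arm is clear and at rest.

```bash
python3 -c "
from h import *
print(order.job_done())"
```

```text
the job is handed in; nothing more can be done
None
```

I rolled the wheel in two light strokes (about 4 N at the stroke ends), which brought the pointer to within about 0.5 mm of the gauge mark's centre by camera measurement (±4 mm allowed). I then let go, moved the arm clear and handed the job in; no verdict came back.

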